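Set out the vacuum-forming forms on their base plates

TASK

The five wooden forms for the vacuum former are stacked up: take the stack apart without letting any form topple, and set each one upright on the white base plate of its own shape and size. Every form must stand flat on its plate, well centred so that it does not overhang the edge, and the ones with straight sides lined up with the sides of their plate. Leave all five released and at rest.

Things in the scene. Friction and masses are not known exactly. Their poses are not given: they have to be found in the camera images.
- long_form_centre (a point): Centre (half-way up, 22.5 mm above its underside) of the long form: plain light wood, a long rectangular block, 150 (its x) x 60 (its y) x 45 mm high; it is the bottom of the stack and lies flat on the bench, with a few tiny vent holes in its flat top. z is up. Loose.
- square_form_centre (a point): Centre (half-way up, 22.5 mm above its underside) of the square form: plain light wood, a square block, 52 x 52 x 45 mm high (sides along its x and y), with a few tiny vent holes in its flat top. z is up. Loose. Middle layer: stands on one end of the long form, 40 mm from its centre along its length, beside the round form.
- round_form_centre (a point): Centre (half-way up, 22.5 mm above its underside) of the round form: plain light wood, an upright cylinder, 52 mm diameter, 45 mm high, with a few tiny vent holes in its flat top. z is up. Loose. Middle layer: stands on the other end of the long form, beside the square form.
- oblong_form_centre (a point): Centre (half-way up, 22.5 mm above its underside) of the oblong form: plain light wood, a narrow upright block, 46 (its x) x 24 (its y) x 45 mm high, with a few tiny vent holes in its flat top. z is up. Loose. Top layer: stands on the square form or on the round form (this changes), its long side about along the long form's.
- small_round_form_centre (a point): Centre (half-way up, 22.5 mm above its underside) of the small round form: plain light wood, a slim upright cylinder, 32 mm diameter, 45 mm high, with a few tiny vent holes in its flat top. z is up. Loose. Top layer: stands on whichever of the square and round forms does not carry the oblong one.
- long_plate: Base plate for the long form: flat white plastic rectangle, 174 (its x) x 84 (its y) mm, 5 mm thick, fixed to the bench; empty at the start, it lies on the other side of the bench from the stack. Origin at the centre of its underside, on the bench top; z up. The form's outline is 12 mm inside the plate's edge all round.
- square_plate: Base plate for the square form: flat white plastic square, 76 x 76 mm, sides along its x and y, 5 mm thick, fixed to the bench; it changes places with the other three small plates. Origin at the centre of its underside, on the bench top; z up. The form's outline is 12 mm inside the plate's edge all round.
- round_plate: Base plate for the round form: flat white plastic disc, 76 mm diameter, 5 mm thick, fixed to the bench; it changes places with the other three small plates. Origin at the centre of its underside, on the bench top; z up. The form's outline is 12 mm inside the plate's edge all round.
- oblong_plate: Base plate for the oblong form: flat white plastic rectangle, 70 (its x) x 48 (its y) mm, 5 mm thick, fixed to the bench; it changes places with the other three small plates. Origin at the centre of its underside, on the bench top; z up. The form's outline is 12 mm inside the plate's edge all round.
- small_round_plate: Base plate for the small round form: flat white plastic disc, 56 mm diameter, 5 mm thick, fixed to the bench; it changes places with the other three small plates. Origin at the centre of its underside, on the bench top; z up. The form's outline is 12 mm inside the plate's edge all round.
There are look-alikes about, which are no part of the job. What is shaped like the oblong_plate but purple is not meant. What is shaped like the part that bears round_form_centre but orange is not meant.

How it is judged:
By the outcome, as a careful person would: the job done as asked, in the order asked, and still so for the second after the job is handed in, with the robot touching nothing.
It also fails if it takes over 125 s, if anything falls off the work surface, if the arm or the gripper's body presses on something with over 40 N, if the wrist force passes 120 N, or if a joint passes its speed limit or range.

ROBOT

A 6-joint arm with a two-finger parallel gripper is mounted at the origin on the work surface. World frame = base frame: x ahead of the robot, y to its left, z up, the work surface at z = 0. Lengths are in m, angles in rad, forces in N, time in s.
With the tool pointing down it reaches from about 0.3 to 0.775 m from the base axis. Payload 14.6 kg.
Tool frame: the origin (TCP) lies between the finger pads; the fingertips stand env.tip_extent ahead of it and the grasp point (between the pads) lies 11 mm behind it (env.tip_extent is the distance from the TCP to the fingertips, in m); z points along the fingers, y is the line along which they close (so a half turn about z gives the same grasp; the last joint's range is limited). The gripper opens to 85 mm and grips with 20 to 120 N. Pads are 22 mm wide; open, the fingers measure 114 mm over their backs; the gripper's body (76 mm by 85 mm) begins 54 mm behind the grasp point. The pads swing forward as they close: fully open they stand 13 mm farther back than shut.
Start: joints at [1.195, 0.3, 1.521, -0, 1.321, -0.067], TCP at [0.167, 0.524, 0.239] pointing down, gripper open.
Joint ranges: [-3.03, 3.03], [-0.79, 2.21], [0.23, 2.52], [-1.04, 4.18], [0, 3.07], [-2.55, 2.55]. Speed limits (rad/s): [2.22, 2.22, 2.57, 3.14, 3.14, 3.14].

INTERFACE

Orientations are given as a rotation vector (axis times angle).
In Python, from plant import env gives the robot as it stands.
- The arm moves only by the shell command python3 -m creep 'ROWS'. ROWS is JSON, a list of rows, each a list of 3 entries, a list of its own where there are three numbers: the shift along the world's x, y, z in mm, then the turn, a rotation vector about the world's x, y, z in degrees, then the finger opening in mm, from 0 to 85.4. A call has 1 to 5 rows; each row is the pose to reach, as a shift and turn from the pose commanded when the call began; what a row does not reach only later rows make up. A row lasts 1/8 s, in which the tool goes at most 62.5 mm and 10.7 degrees, less where a joint would pass 70% of its speed; a pose out of reach is approached as far as the arm can. A call with a gripper value outside its range is refused whole. The fingers move at their own pace and stop on an object; the grip force is fixed at half the most. Time passes only in rows, so rows that repeat a pose let the fingers close. It gives the time, the measured TCP pose, the force, the opening and the grip force at its end, in the units of the state.
- env.get_state(): the state, without advancing time (a new reading comes with each control period).
- env.capture(name): name is "side" or "top"; returns the picture (480x640x3 uint8, red, green, blue); there is no depth.
- env.camera_params(name): a dict with "intrinsics" (3x3 intrinsics, pixels), "k1" (the pictures are not rectified: a ray, as slopes to the right and down, at radius r is drawn at 1 + k1 r^2 times it, then the intrinsics apply), "rvec" (rotation vector, rad) and "tvec" (3), from world to camera coordinates, as OpenCV has them. Camera axes: x right, y down, z forward; pixel columns grow to the right and rows downward; lengths in m; the calibration is good to about 2 mm. A picture is of the moment at which its call begins. camera_params takes no time and is no camera call.
- env.hand_in(): hands the job in; it is judged then, once.
The state is a dict: "t": time; "joints": joint angles; "joint_velocities": joint speeds; "tau": joint torques, N m; "tcp_pos": TCP position; "ee_rot": TCP orientation; "ft_force": force on the tool from outside, world axes, zero at the start; "ft_torque": the same for the moment, N m; "gripper_width": finger opening in m; "grip_force": force on a finger pad.
Only numpy, scipy, OpenCV 4.12 (cv2) and the standard library are available. Lean on these libraries where they do the work, as an engineer would, in place of code of your own. Each camera call takes 0.05 s, during which the arm holds its last target. There are 200 camera calls.

## Working session

There is one attempt and no reset: what is moved stays moved. The work goes in short steps, Python scripts to look and compute and a shell command to move; the robot and the scene stay as the last step left them, time stands still between calls to the robot, and variables do not carry over. Pictures are saved under pics/ and viewed, at most 14 in all, crops included, and the job is handed in when it is done.

```bash
ls; mkdir -p pics
python3 - <<'E'
from plant import env
import cv2
for n in("top","side"):
    cv2.imwrite(f"pics/{n}0.png",env.capture(n)[:,:,::-1]); print(env.camera_params(n))
print(env.get_state(),env.tip_extent)
E
```

```text
pics
{'intrinsics': array([[591.76130857,   0.        , 318.84556956],
       [  0.        , 591.76130857, 240.27082629],
       [  0.        ,   0.        ,   1.        ]]), 'k1': -0.03880539204994368, 'rvec': array([ 2.18166357, -2.1903286 ,  0.05863607]), 'tvec': array([0.01857305, 0.50792746, 1.52422686])}
{'intrinsics': array([[555.81161266,   0.        , 313.90959849],
       [  0.        , 555.81161266, 246.65449267],
       [  0.        ,   0.        ,   1.        ]]), 'k1': -0.028192632520247365, 'rvec': array([ 2.05031557, -0.58029928,  0.31335265]), 'tvec': array([-0.43245811,  0.21770209,  0.91520763])}
{'t': 0.1, 'joints': array([ 1.19541634e+00,  3.00429738e-01,  1.52150873e+00,  2.51329068e-05,
        1.32072424e+00, -6.66290015e-02]), 'joint_velocities': array([-0.00034335, -0.00296142, -0.00088457, -0.00028102, -0.00053929,
        0.00043609]), 'tau': array([ 1.96646193e-03, -5.44365299e+01, -3.62373126e+01, -3.57287968e-05,
        2.91663928e-03,  2.64902468e-05]), 'tcp_pos': array([0.16706613, 0.52380018, 0.23877461]), 'ee_rot': array([-4.83030753e-01, -3.10397487e+00,  1.63143774e-03]), 'ft_force': array([-0.25517982, -0.40064087, -0.24538248]), 'ft_torque': array([ 0.0259848 ,  0.00801919, -0.03489433]), 'grip_force': 0.0, 'gripper_width': 0.08536303365852221} 0.008
```

View pics/top0.png

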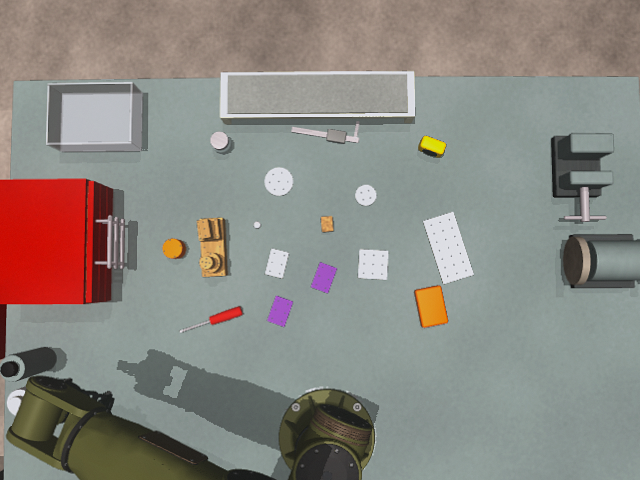

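View pics/side0.png

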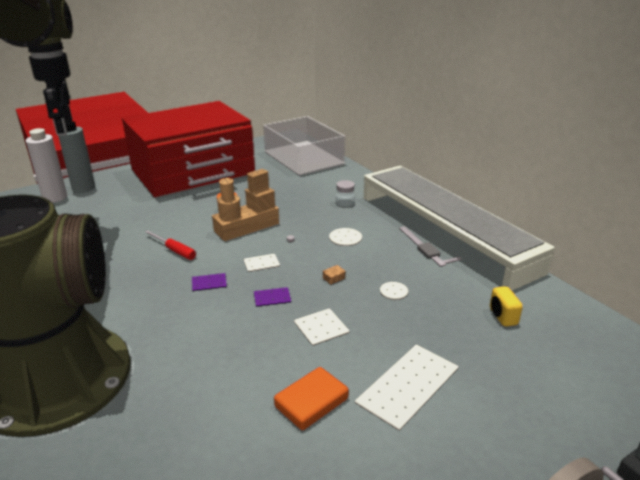

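Top view: the stack is at (212,247), with the oblong over the square at (208,228) and the small round over the round at (210,262). Plates: round (278,181), small round (365,195), oblong (277,263), square (373,264), long (448,247).

```bash
cat > h.py <<'E'
from plant import env
import cv2, numpy as np
def cast(n,px,z):
    p=env.camera_params(n);R=cv2.Rodrigues(p['rvec'])[0];t=p['tvec']
    px=np.float64(px).reshape(-1,1,2)
    u=cv2.undistortPoints(px,p['intrinsics'],np.array([p['k1'],0,0,0,0])).reshape(-1,2)
    d=np.c_[u,np.ones(len(u))]@R; c=-R.T@t
    return c+d*((z-c[2])/d[:,2])[:,None]
def proj(n,P):
    p=env.camera_params(n)
    return cv2.projectPoints(np.float64(P).reshape(-1,1,3),p['rvec'],p['tvec'],p['intrinsics'],np.array([p['k1'],0,0,0,0]))[0].reshape(-1,2)
def rect(pts):
    (c,(w,h),a)=cv2.minAreaRect((np.array(pts)[:,:2]*1000).astype(np.float32))
    if w<h:w,h,a=h,w,a+90
    return np.round(c,1),round(w,1),round(h,1),round((a+90)%180-90,1)
def centroid(m,c):
    k=np.zeros_like(m);cv2.drawContours(k,[c],-1,255,-1);M=cv2.moments(k,True);return M['m10']/M['m00'],M['m01']/M['m00']
E
python3 - <<'E'
from h import *
plates=dict(round=(278,181),small=(365,195),oblong=(277,263),square=(373,264),long=(448,247))
for n in("top","side"):
    im=cv2.imread(f"pics/{n}0.png");hsv=cv2.cvtColor(im,cv2.COLOR_BGR2HSV)
    m=cv2.inRange(hsv,(0,0,175),(180,45,255)); m=cv2.morphologyEx(m,cv2.MORPH_CLOSE,np.ones((3,3)))
    cs=cv2.findContours(m,cv2.RETR_EXTERNAL,cv2.CHAIN_APPROX_NONE)[0]
    for c in cs:
        if cv2.contourArea(c)<150: continue
        cen=cast(n,centroid(m,c),.005)[0]
        r=rect(cast(n,c,.005))
        for k,v in plates.items():
            if np.hypot(*(cen-cast("top",v,.005)[0])[:2])<.03: print(n,k,np.round(cen*1000,1),*r)
im=cv2.imread("pics/top0.png")[195:295,170:260];im2=cv2.imread("pics/side0.png")[160:250,190:300]
a=cv2.resize(im,None,fx=4.4,fy=4.4,interpolation=cv2.INTER_CUBIC);b=cv2.resize(im2,None,fx=3.6,fy=3.6)
o=np.zeros((460,800,3),np.uint8);o[:440,:396]=a;o[:324,400:796]=b
cv2.imwrite("pics/z0.png",o)
E
```

```text
top square [ 445.7 -123.9    5. ] [ 446.3 -124.3] 77.3 76.7 86.4
top oblong [449.4 128.3   5. ] [449.4 128.4] 69.7 47.1 -14.1
top long [ 488.1 -321.5    5. ] [ 488.4 -321.5] 173.5 83.7 17.1
top small [ 628.2 -106.2    5. ] [ 627.6 -106.6] 55.3 53.0 89.7
top round [666.2 123.1   5. ] [666.  123.9] 74.7 74.0 -0.0
side long [ 482.4 -323.7    5. ] [ 488.9 -320.1] 175.9 85.2 16.9
side square [ 446.  -123.8    5. ] [ 446.9 -122.5] 78.4 77.6 86.5
side small [ 628.9 -105.3    5. ] [ 629.3 -104.6] 57.0 55.7 6.8
side oblong [450.7 129.7   5. ] [451.2 130.4] 72.0 53.4 -13.4
side round [667.4 124.3   5. ] [667.8 124. ] 77.2 74.5 -32.3
```

View pics/z0.png

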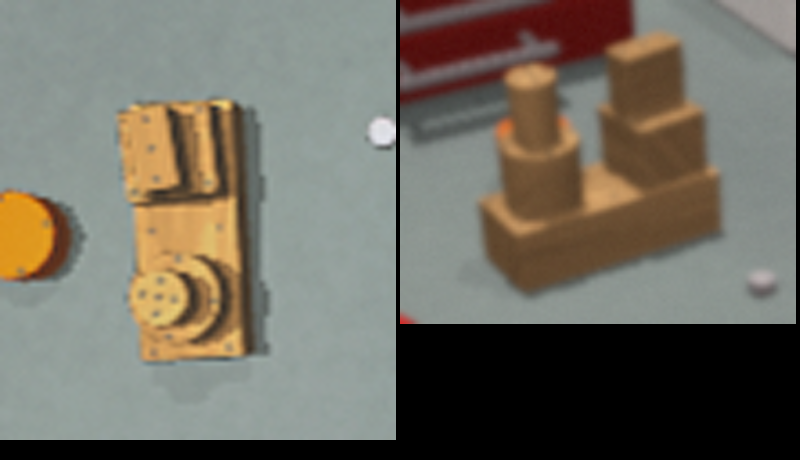

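Zoomed crop: the oblong's centre vent hole is at crop (152,149) and the end holes are at (148,120) and (157,178). The small round's centre hole is at (160,296). Round top: right edge x=228, y 252–343. Square right edge runs (208,103)–(218,192). Long form right edge runs (238,100)–(250,355), with its lower-left corner at (140,360).

Run:
```python
from h import *
from scipy.spatial.transform import Rotation as R
def c(z,*p): return np.round(cast("top",[(170+(x-1.7)/4.4,195+(y-1.7)/4.4) for x,y in p],z)*1000,1)[:,:2]
o=c(.135,(152,149),(148,120),(157,178));print("obl",o,np.degrees(np.arctan2(*(o[1]-o[2])[::-1])))
print("small",c(.135,(160,296)))
r=c(.09,(228,297),(181,252),(181,343));print("round right/top/bot",r)
s=c(.09,(208,103),(218,192));print("sq",s,np.degrees(np.arctan2(*(s[0]-s[1])[::-1])))
l=c(.045,(238,100),(250,355),(140,360));print("long",l,np.degrees(np.arctan2(*(l[0]-l[1])[::-1])),"centre",(l[0]+l[2])/2)
# side check of holes centre
S=[(400,0)]
def cs(z,*p): return np.round(cast("side",[(190+(x-400-1.3)/3.6,160+(y-1.3)/3.6) for x,y in p],z)*1000,1)[:,:2]
print("side obl quad",cs(.135,(608,49),(664,35),(684,48),(624,64)).mean(0),"small",cs(.135,(531,76)))
st=env.get_state();M=R.from_rotvec(st['ee_rot']).as_matrix();print(M.round(3), np.degrees(np.arctan2(M[1,1],M[0,1])))
```

```text
obl [[530.3 292. ]
 [546.2 294.3]
 [514.3 289.1]] 9.2583197859679
small [[449.7 287. ]]
round right/top/bot [[450.2 257.5]
 [475.7 284.2]
 [424.4 283.9]]
sq [[560.  269.6]
 [509.5 263.5]] 6.887507772305223
long [[566.2 260.2]
 [417.7 252.3]
 [415.  316.3]] 3.045187743615428 centre [490.6  288.25]
side obl quad [530.2 288.5] small [[450.8 289.4]]
[[-0.953  0.304 -0.   ]
 [ 0.304  0.953 -0.001]
 [ 0.    -0.001 -1.   ]] 72.30951739718365
```

```bash
python3 -m creep '[[[60,-38,0],[0,0,9],85],[[120,-76,0],[0,0,18],85],[[180,-115,0],[0,0,26.7],85],[[235,-151,0],[0,0,26.7],85],[[290,-186,0],[0,0,26.7],85]]'; python3 -m creep '[[[40,-25,0],[0,0,0],85],[[73,-47,-40],[0,0,0],85],[[73,-47,-70],[0,0,0],85],[[73,-47,-70],[0,0,0],85],[[73,-47,-70],[0,0,0],85]]'
```

```text
t: 0.72
tcp_pos: [0.4316, 0.3538, 0.2391]
ee_rot: [0.247, -3.132, 0.0]
ft_force: [-0.0, 1.0, 0.1]
gripper_width: 0.0852
grip_force: 0.0
t: 1.35
tcp_pos: [0.5033, 0.3088, 0.1706]
ee_rot: [-0.247, 3.131, 0.001]
ft_force: [-0.1, 0.0, 0.2]
gripper_width: 0.0849
grip_force: 0.0
```

```bash
python3 -m creep '[[[27,-18.3,0],[0,0,0],85],[[27,-18.3,0],[0,0,0],85],[[27,-18.3,-40],[0,0,0],85],[[27,-18.3,-65.5],[0,0,0],85],[[27,-18.3,-65.5],[0,0,0],85]]'; python3 -m creep '[[[0,0,0],[0,0,0],85],[[0,0,0],[0,0,0],50],[[0,0,0],[0,0,0],30],[[0,0,0],[0,0,0],15],[[0,0,0],[0,0,0],10]]';python3 -m creep '[[[0,0,0],[0,0,0],10],[[0,0,0],[0,0,0],10],[[0,0,0],[0,0,0],10],[[0,0,0],[0,0,0],10],[[0,0,0],[0,0,0],10]]'
```

```text
t: 1.98
tcp_pos: [0.5292, 0.2904, 0.1033]
ee_rot: [0.248, -3.13, 0.001]
ft_force: [-0.4, 0.2, 0.7]
gripper_width: 0.085
grip_force: 0.0
t: 2.6
tcp_pos: [0.5304, 0.29, 0.1041]
ee_rot: [-0.247, 3.131, 0.0]
ft_force: [0.4, 0.6, 5.1]
gripper_width: 0.0236
grip_force: 59.0
t: 3.22
tcp_pos: [0.5304, 0.29, 0.1041]
ee_rot: [-0.247, 3.131, 0.0]
ft_force: [-0.4, 0.1, 5.3]
gripper_width: 0.0229
grip_force: 59.0
```

```bash
python3 -m creep '[[[0,0,15],[0,0,0],10],[[0,0,50],[0,0,0],10],[[-20,-40,50],[0,0,-8],10],[[-40,-80,50],[0,0,-16],10],[[-60,-120,50],[0,0,-22.8],10]]'; python3 -m creep '[[[0,0,0],[0,0,0],10],[[0,0,0],[0,0,0],10]]'
```

```text
t: 3.85
tcp_pos: [0.4695, 0.1689, 0.1545]
ee_rot: [0.383, 3.118, 0.0]
ft_force: [1.1, -0.3, -0.2]
gripper_width: 0.0236
grip_force: 58.6
t: 4.1
tcp_pos: [0.4707, 0.1703, 0.1545]
ee_rot: [0.376, 3.118, 0.001]
ft_force: [-0.7, -0.2, 0.0]
gripper_width: 0.0235
grip_force: 58.8
```

```bash
python3 -m creep '[[[-20.5,-41.3,0],[0,0,0],10],[[-20.5,-41.3,-50],[0,0,0],10],[[-20.5,-41.3,-100],[0,0,0],10],[[-20.5,-41.3,-120],[0,0,0],10],[[-20.5,-41.3,-130],[0,0,0],10]]'; python3 -m creep '[[[0,0,-2],[0,0,0],10],[[0,0,-4],[0,0,0],10],[[0,0,-4.5],[0,0,0],10],[[0,0,-4.5],[0,0,0],10]]'
```

```text
t: 4.72
tcp_pos: [0.4498, 0.1293, 0.0228]
ee_rot: [-0.375, -3.118, 0.001]
ft_force: [0.3, -0.3, -1.0]
gripper_width: 0.0235
grip_force: 59.0
t: 5.22
tcp_pos: [0.4499, 0.1287, 0.0197]
ee_rot: [0.377, 3.118, 0.0]
ft_force: [0.5, 0.4, -1.0]
gripper_width: 0.0234
grip_force: 59.0
```

```bash
python3 -m creep '[[[0,0,-0.4],[0,0,0],10],[[0,0,-0.4],[0,0,0],35],[[0,0,-0.4],[0,0,0],60],[[0,0,-0.4],[0,0,0],85],[[0,0,-0.4],[0,0,0],85]]'; python3 -m creep '[[[0,0,20],[0,0,0],85],[[0,0,70],[0,0,0],85],[[0,0,130],[0,0,0],85],[[0,0,155],[0,0,5],85],[[0,30,155],[0,0,10],85]]';python3 -m creep '[[[0,40,0],[0,0,7],85],[[0,80,0],[0,0,7],85],[[0,120,0],[0,0,7],85],[[0,128,0],[0,0,7],85],[[0,128,0],[0,0,7],85]]'
```

```text
t: 5.85
tcp_pos: [0.4497, 0.1287, 0.0189]
ee_rot: [0.377, 3.119, -0.0]
ft_force: [0.8, -0.3, 0.3]
gripper_width: 0.0852
grip_force: 0.0
t: 6.48
tcp_pos: [0.4506, 0.1583, 0.1762]
ee_rot: [0.103, 3.136, 0.002]
ft_force: [0.2, 0.4, -0.8]
gripper_width: 0.085
grip_force: 0.0
t: 7.1
tcp_pos: [0.4495, 0.2866, 0.1736]
ee_rot: [0.089, -3.14, 0.001]
ft_force: [-0.3, -1.4, 0.2]
gripper_width: 0.0852
grip_force: 0.0
```

Run:
```python
from h import *
im=env.capture("top")[:,:,::-1];cv2.imwrite("pics/t1.png",im)
im2=env.capture("side")[:,:,::-1];cv2.imwrite("pics/s1.png",im2)
o=np.zeros((500,800,3),np.uint8);o[:480,:384]=cv2.resize(im[190:290,220-30:300-30],(384,480));o[:300,400:]=cv2.resize(im2[160:280,180:340],(400,300))
cv2.imwrite("pics/z1.png",o)
```

```text
(no output)
```

View pics/z1.png

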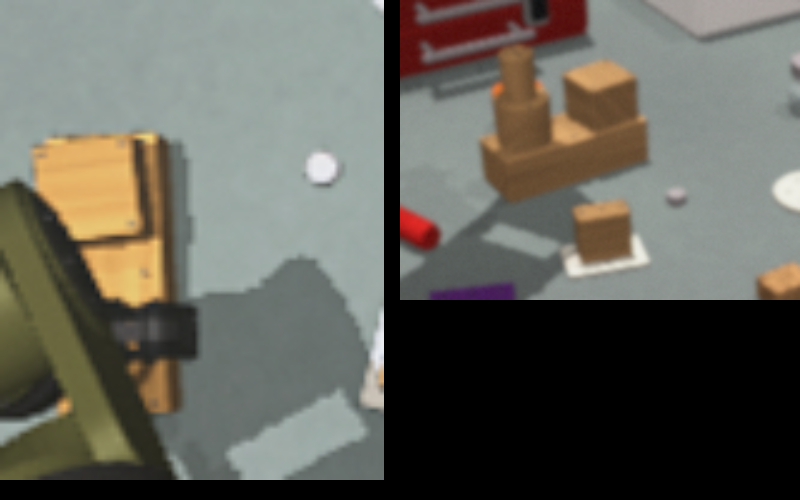

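The oblong stands well centred on its plate. The square's top is now clear, with crop corners (33,147), (135,136), (147,235), (48,242).

```bash
python3 -m creep '[[[0.5,1.4,-30],[0,0,0],85],[[0.5,1.4,-60],[0,0,0],85],[[0.5,1.4,-68.6],[0,0,0],85],[[0.5,1.4,-68.6],[0,0,0],85],[[0.5,1.4,-68.6],[0,0,0],60]]'; python3 -m creep '[[[0,0,0],[0,0,0],45],[[0,0,0],[0,0,0],35],[[0,0,0],[0,0,0],20],[[0,0,0],[0,0,0],20],[[0,0,0],[0,0,0],20]]'
python3 - <<'E'
from h import *
q=cast("top",[(190+(x-1.9)/4.8,190+(y-1.9)/4.8) for x,y in [(33,147),(135,136),(147,235),(48,242)]],.09);print(q*1000,rect(q))
E
```

```text
t: 7.82
tcp_pos: [0.4508, 0.2881, 0.1065]
ee_rot: [-0.087, 3.139, 0.001]
ft_force: [0.3, -0.6, 0.0]
gripper_width: 0.0692
grip_force: 0.0
t: 8.45
tcp_pos: [0.4504, 0.2882, 0.1059]
ee_rot: [-0.088, 3.139, 0.001]
ft_force: [-2.0, -1.3, 6.1]
gripper_width: 0.0309
grip_force: 59.4
[[554.69636142 320.54154787  90.        ]
 [560.15826187 267.44787358  90.        ]
 [508.68362469 260.84832131  90.        ]
 [505.27262628 312.27254647  90.        ]] (array([531.7, 290.7]), 54.7, 51.9, -84.1)
```

```bash
python3 -m creep '[[[0,0,15],[0,0,0],20],[[0,0,55],[0,0,0],20],[[16,-36,65],[0,0,0],20],[[40,-88,65],[0,0,0],20],[[64,-141,65],[0,0,0],20]]'; python3 -m creep '[[[24,-53,0],[0,0,0],20],[[48,-106,0],[0,0,0],20],[[72,-159,0],[0,0,0],20],[[90,-199,0],[0,0,0],20],[[100,-221,0],[0,0,0],20]]';python3 -m creep '[[[14,-32,0],[0,0,0],20],[[14,-32,0],[0,0,0],20],[[14,-32,0],[0,0,0],20]]'
```

```text
t: 9.07
tcp_pos: [0.5147, 0.1457, 0.1715]
ee_rot: [-0.089, 3.139, 0.0]
ft_force: [1.3, 0.7, -0.3]
gripper_width: 0.0307
grip_force: 59.3
t: 9.7
tcp_pos: [0.6147, -0.0761, 0.171]
ee_rot: [-0.085, 3.14, -0.0]
ft_force: [0.8, 0.3, -0.7]
gripper_width: 0.0312
grip_force: 59.4
t: 10.07
tcp_pos: [0.628, -0.1056, 0.1707]
ee_rot: [-0.088, 3.14, 0.0]
ft_force: [0.2, -0.0, 0.2]
gripper_width: 0.0308
grip_force: 59.4
```

```bash
python3 -m creep '[[[0.5,-0.4,-40],[0,0,0],20],[[0.5,-0.4,-90],[0,0,0],20],[[0.5,-0.4,-130],[0,0,0],20],[[0.5,-0.4,-143],[0,0,0],20],[[0.5,-0.4,-146],[0,0,0],20]]';python3 -m creep '[[[0,0,-2],[0,0,0],20],[[0,0,-3.5],[0,0,0],20],[[0,0,-3.5],[0,0,0],20]]'
```

```text
t: 10.7
tcp_pos: [0.629, -0.1059, 0.0249]
ee_rot: [-0.089, 3.14, -0.0]
ft_force: [0.3, -1.1, -0.4]
gripper_width: 0.0308
grip_force: 59.4
t: 11.08
tcp_pos: [0.6289, -0.1064, 0.0214]
ee_rot: [-0.088, 3.14, -0.0]
ft_force: [-0.6, 0.1, -0.4]
gripper_width: 0.0309
grip_force: 59.4
```

```bash
python3 -m creep '[[[0,0,-0.5],[0,0,0],20],[[0,0,-0.5],[0,0,0],45],[[0,0,-0.5],[0,0,0],70],[[0,0,-0.5],[0,0,0],85],[[0,0,-0.5],[0,0,0],85]]';python3 -m creep '[[[0,0,20],[0,0,0],85],[[0,0,70],[0,0,0],85],[[-3,12,120],[0,0,3.7],85],[[-17,69,120],[0,0,3.7],85],[[-31,126,120],[0,0,3.7],85]]';python3 -m creep '[[[-14,57,0],[0,0,0],85],[[-28,114,0],[0,0,0],85],[[-42,171,0],[0,0,0],85],[[-56,228,0],[0,0,0],85],[[-66,270,0],[0,0,0],85]]';python3 -m creep '[[[0,0,0],[0,0,0],85]]'
```

```text
t: 11.7
tcp_pos: [0.6287, -0.1063, 0.0202]
ee_rot: [0.088, -3.14, 0.0]
ft_force: [0.5, 0.3, 0.0]
gripper_width: 0.0852
grip_force: 0.0
t: 12.32
tcp_pos: [0.5975, 0.0208, 0.1425]
ee_rot: [-0.187, 3.133, -0.0]
ft_force: [0.3, 0.6, -1.1]
gripper_width: 0.0851
grip_force: 0.0
t: 12.95
tcp_pos: [0.531, 0.292, 0.142]
ee_rot: [-0.191, 3.134, 0.001]
ft_force: [0.2, -0.6, -0.1]
gripper_width: 0.0848
grip_force: 0.0
t: 13.08
tcp_pos: [0.5308, 0.2923, 0.1417]
ee_rot: [-0.195, 3.134, 0.001]
ft_force: [0.3, -0.2, 0.4]
gripper_width: 0.085
grip_force: 0.0
```

```bash
python3 -m creep '[[[0.5,-2,-30],[0,0,0],85],[[0.5,-2,-65],[0,0,0],85],[[0.5,-2,-81.7],[0,0,0],85],[[0.5,-2,-81.7],[0,0,0],85],[[0.5,-2,-81.7],[0,0,0],70]]'; python3 -m creep '[[[0,0,0],[0,0,0],60],[[0,0,0],[0,0,0],52],[[0,0,0],[0,0,0],40],[[0,0,0],[0,0,0],40],[[0,0,0],[0,0,0],40]]'
```

```text
t: 13.7
tcp_pos: [0.533, 0.2877, 0.0602]
ee_rot: [-0.189, 3.134, 0.001]
ft_force: [-0.1, 0.6, 0.1]
gripper_width: 0.0705
grip_force: 0.0
t: 14.32
tcp_pos: [0.5326, 0.2879, 0.0595]
ee_rot: [-0.189, 3.134, 0.001]
ft_force: [-0.7, -0.2, 6.6]
gripper_width: 0.0513
grip_force: 63.1
```

```bash
python3 -m creep '[[[0,0,15],[0,0,0],40],[[0,0,60],[0,0,0],40],[[-7,-35,60],[0,0,0],40],[[-18,-87,60],[0,0,-5],40],[[-29,-139,60],[0,0,-10.4],40]]'; python3 -m creep '[[[-11,-52,0],[0,0,0],40],[[-22,-104,0],[0,0,0],40],[[-33,-156,0],[0,0,0],40],[[-44,-208,0],[0,0,0],40],[[-54,-255,0],[0,0,0],40]]';python3 -m creep '[[[-3,-17,0],[0,0,0],40],[[-3,-17,0],[0,0,0],40],[[-3,-17,0],[0,0,0],40]]'
```

```text
t: 14.95
tcp_pos: [0.5027, 0.1473, 0.1195]
ee_rot: [0.099, 3.139, 0.0]
ft_force: [1.0, -1.6, -0.4]
gripper_width: 0.051
grip_force: 62.8
t: 15.58
tcp_pos: [0.4487, -0.1081, 0.1196]
ee_rot: [0.096, 3.139, -0.001]
ft_force: [1.5, -0.2, -0.5]
gripper_width: 0.0514
grip_force: 62.8
t: 15.95
tcp_pos: [0.4464, -0.1225, 0.1188]
ee_rot: [0.095, 3.14, 0.0]
ft_force: [0.2, -0.1, -0.5]
gripper_width: 0.0513
grip_force: 62.8
```

```bash
python3 -m creep '[[[0,-1.2,-40],[0,0,0],40],[[0,-1.2,-75],[0,0,0],40],[[0,-1.2,-92],[0,0,0],40],[[0,-1.2,-96],[0,0,0],40],[[0,-1.2,-98],[0,0,0],40]]';python3 -m creep '[[[0,0,-1],[0,0,0],40],[[0,0,-1],[0,0,0],40]]'
```

```text
t: 16.58
tcp_pos: [0.4466, -0.1241, 0.021]
ee_rot: [0.094, 3.14, -0.0]
ft_force: [-0.2, -0.4, -0.6]
gripper_width: 0.0512
grip_force: 62.8
t: 16.82
tcp_pos: [0.4465, -0.1246, 0.0201]
ee_rot: [0.096, 3.139, -0.0]
ft_force: [-0.3, 0.2, -0.5]
gripper_width: 0.0512
grip_force: 62.8
```

```bash
python3 -m creep '[[[0,0,-0.5],[0,0,0],40],[[0,0,-0.5],[0,0,0],60],[[0,0,-0.5],[0,0,0],75],[[0,0,-0.5],[0,0,0],85],[[0,0,-0.5],[0,0,0],85]]';python3 -m creep '[[[0,0,20],[0,0,0],85],[[0,0,70],[0,0,0],85],[[0,15,120],[0,0,6.5],85],[[0,70,120],[0,0,6.5],85],[[1,128,120],[0,0,6.5],85]]';python3 -m creep '[[[0,57,0],[0,0,0],85],[[1,114,0],[0,0,0],85],[[2,171,0],[0,0,0],85],[[2,228,0],[0,0,0],85],[[2,260,0],[0,0,0],85]]';python3 -m creep '[[[0,20,0],[0,0,0],85],[[0,20,0],[0,0,0],85],[[0,20,0],[0,0,0],85]]'
python3 - <<'E'
from h import *
im=env.capture("top")[:,:,::-1];cv2.imwrite("pics/t2.png",im)
im2=env.capture("side")[:,:,::-1];cv2.imwrite("pics/s2.png",im2)
o=np.zeros((600,800,3),np.uint8);o[:480,:384]=cv2.resize(im[190:290,190:270],(384,480));o[:600,400:]=cv2.resize(im2[160:400,220:380],(400,600))
cv2.imwrite("pics/z2.png",o)
E
```

```text
t: 17.45
tcp_pos: [0.4462, -0.1245, 0.0191]
ee_rot: [-0.096, -3.14, -0.0]
ft_force: [-0.0, -1.7, -0.3]
gripper_width: 0.085
grip_force: 0.0
t: 18.08
tcp_pos: [0.4472, 0.0046, 0.1398]
ee_rot: [-0.08, 3.139, -0.0]
ft_force: [0.5, -0.6, 0.7]
gripper_width: 0.085
grip_force: 0.0
t: 18.7
tcp_pos: [0.4487, 0.2659, 0.139]
ee_rot: [-0.085, 3.14, 0.0]
ft_force: [0.7, -0.0, 0.2]
gripper_width: 0.0851
grip_force: 0.0
t: 19.08
tcp_pos: [0.4493, 0.2825, 0.139]
ee_rot: [0.081, -3.14, 0.0]
ft_force: [-0.4, -0.1, -1.3]
gripper_width: 0.0848
grip_force: 0.0
```

View pics/z2.png

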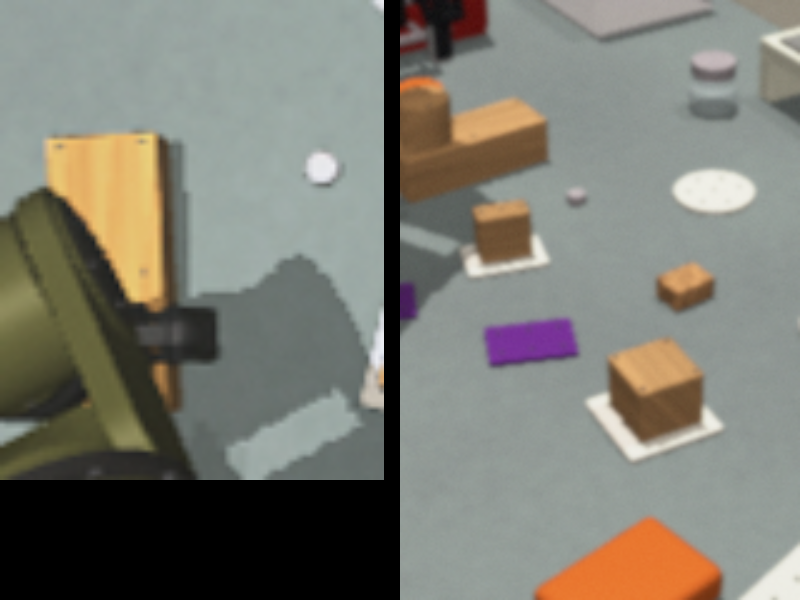

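The oblong and square stand well on their plates. The long form is undisturbed, with top-edge corners at crop (46,140) and (160,134).

```bash
python3 -m creep '[[[0.7,1.5,-30],[0,0,0],85],[[0.7,1.5,-65],[0,0,0],85],[[0.7,1.5,-79],[0,0,0],85],[[0.7,1.5,-79],[0,0,0],85],[[0.7,1.5,-79],[0,0,0],70]]'; python3 -m creep '[[[0,0,0],[0,0,0],60],[[0,0,0],[0,0,0],52],[[0,0,0],[0,0,0],40],[[0,0,0],[0,0,0],40],[[0,0,0],[0,0,0],40]]'
```

```text
t: 19.8
tcp_pos: [0.4505, 0.2851, 0.0613]
ee_rot: [-0.082, 3.139, 0.001]
ft_force: [-0.7, -0.0, -0.1]
gripper_width: 0.0706
grip_force: 0.0
t: 20.42
tcp_pos: [0.4502, 0.2852, 0.0611]
ee_rot: [-0.082, 3.139, 0.001]
ft_force: [-2.6, -0.9, 8.1]
gripper_width: 0.0507
grip_force: 61.9
```

```bash
python3 -m creep '[[[0,0,15],[0,0,0],40],[[0,0,60],[0,0,0],40],[[32,-24,60],[0,0,0],40],[[78,-58,60],[0,0,0],40],[[124,-92,60],[0,0,0],40]]'; python3 -m creep '[[[46,-34,0],[0,0,0],40],[[80,-60,0],[0,0,0],40],[[93,-70,0],[0,0,0],40],[[93,-70,0],[0,0,0],40]]'
```

```text
t: 21.05
tcp_pos: [0.5752, 0.192, 0.1214]
ee_rot: [-0.083, 3.139, 0.0]
ft_force: [-0.1, 1.7, -0.1]
gripper_width: 0.0509
grip_force: 62.5
t: 21.55
tcp_pos: [0.6673, 0.1222, 0.1205]
ee_rot: [-0.08, 3.14, -0.0]
ft_force: [-0.1, 1.0, -1.0]
gripper_width: 0.0507
grip_force: 62.5
```

```bash
python3 -m creep '[[[-0.5,1.3,-40],[0,0,0],40],[[-0.5,1.3,-75],[0,0,0],40],[[-0.5,1.3,-92],[0,0,0],40],[[-0.5,1.3,-96],[0,0,0],40],[[-0.5,1.3,-98],[0,0,0],40]]';python3 -m creep '[[[0,0,-1],[0,0,0],40],[[0,0,-1],[0,0,0],40]]';python3 -m creep '[[[0,0,-0.4],[0,0,0],40],[[0,0,-0.4],[0,0,0],60],[[0,0,-0.4],[0,0,0],75],[[0,0,-0.4],[0,0,0],85],[[0,0,-0.4],[0,0,0],85]]'; python3 -m creep '[[[0,0,20],[0,0,0],85],[[0,0,70],[0,0,0],85],[[0,0,120],[0,0,0],85],[[-20,0,130],[0,0,0],85],[[-20,0,130],[0,0,0],85]]'
python3 - <<'E'
from h import *
im=env.capture("top")[:,:,::-1];cv2.imwrite("pics/t3.png",im)
im2=env.capture("side")[:,:,::-1];cv2.imwrite("pics/s3.png",im2)
o=np.zeros((600,800,3),np.uint8);o[:600,:400]=cv2.resize(im[170:320,180:280],(400,600),interpolation=cv2.INTER_CUBIC);o[:300,400:]=cv2.resize(im2[160:310,220:420],(400,300))
cv2.imwrite("pics/z3.png",o)
E
```

```text
t: 22.18
tcp_pos: [0.6669, 0.1246, 0.0234]
ee_rot: [-0.083, 3.139, 0.0]
ft_force: [0.3, -0.4, -0.0]
gripper_width: 0.0508
grip_force: 62.5
t: 22.42
tcp_pos: [0.6667, 0.1243, 0.0218]
ee_rot: [-0.082, 3.14, 0.0]
ft_force: [0.1, 0.4, -0.8]
gripper_width: 0.0507
grip_force: 62.5
t: 23.05
tcp_pos: [0.6664, 0.1242, 0.0207]
ee_rot: [0.082, -3.14, 0.0]
ft_force: [0.0, -0.4, 0.2]
gripper_width: 0.0848
grip_force: 0.0
t: 23.68
tcp_pos: [0.6464, 0.1244, 0.1534]
ee_rot: [-0.083, 3.137, 0.001]
ft_force: [-0.3, 0.5, -0.3]
gripper_width: 0.085
grip_force: 0.0
```

View pics/z3.png

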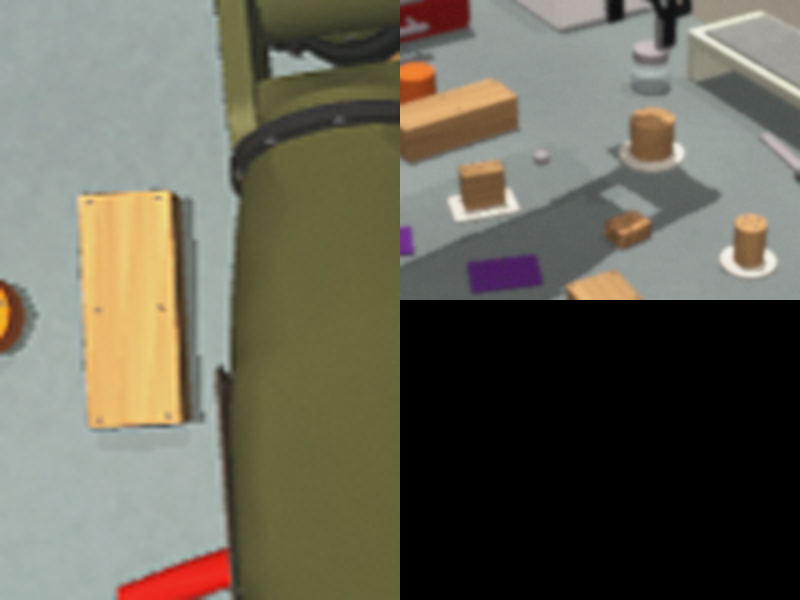

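The round and small round are upright on their plates. The long form's top is clear, with crop corners (79,197), (173,191), (183,422), (90,428).

Run:
```python
from h import *
q=cast("top",[(180+(x-1.5)/4,170+(y-1.5)/4) for x,y in [(79,197),(173,191),(183,422),(90,428)]],.045)
print((q*1000).round(1),q.mean(0)*1000,rect(q))
im=cv2.imread("pics/t3.png")[170:320,180:234];hsv=cv2.cvtColor(im,cv2.COLOR_BGR2HSV)
m=cv2.inRange(hsv,(8,60,165),(25,255,255));m[:,:15]=0;m[125:]=0
c=max(cv2.findContours(m,0,1)[0],key=cv2.contourArea);print(rect(cast("top",c.reshape(-1,2)+[180,170],.045)))
```

```text
[[562.5 322.8  45. ]
 [566.1 262.3  45. ]
 [418.2 255.   45. ]
 [414.5 314.5  45. ]] [490.31110002 288.66425772  45.        ] (array([490.3, 288.4]), 148.4, 60.6, 3.2)
(array([491.1, 289.9]), 149.7, 60.6, 3.1)
```

```bash
python3 -m creep '[[[-40,42,0],[0,0,0],85],[[-82,87,0],[0,0,0],85],[[-124,131,0],[0,0,0],85],[[-155.6,164.8,0],[0,0,0],85],[[-155.6,164.8,-40],[0,0,0],85]]'; python3 -m creep '[[[0,0,-40],[0,0,0],85],[[0,0,-40],[0,0,0],85]]'
```

```text
t: 24.4
tcp_pos: [0.4905, 0.292, 0.1123]
ee_rot: [-0.088, 3.136, 0.003]
ft_force: [0.4, 0.0, -0.4]
gripper_width: 0.0848
grip_force: 0.0
t: 24.65
tcp_pos: [0.4896, 0.2884, 0.0678]
ee_rot: [0.082, -3.135, 0.004]
ft_force: [0.4, 0.2, 0.7]
gripper_width: 0.0853
grip_force: 0.0
```

```bash
python3 -m creep '[[[1,1,-25],[0,0,0],85],[[1,1,-45],[0,0,0],85],[[1,1,-52],[0,0,0],85],[[1,1,-52],[0,0,0],85],[[1,1,-52],[0,0,0],75]]'; python3 -m creep '[[[0,0,0],[0,0,0],68],[[0,0,0],[0,0,0],60],[[0,0,0],[0,0,0],50],[[0,0,0],[0,0,0],50],[[0,0,0],[0,0,0],50]]'
```

```text
t: 25.28
tcp_pos: [0.4922, 0.2903, 0.0196]
ee_rot: [-0.082, 3.139, 0.001]
ft_force: [0.2, -0.5, -0.4]
gripper_width: 0.0753
grip_force: 0.0
t: 25.9
tcp_pos: [0.4921, 0.2903, 0.0194]
ee_rot: [-0.082, 3.14, 0.001]
ft_force: [-1.8, -0.2, 5.6]
gripper_width: 0.0589
grip_force: 65.5
```

```bash
python3 -m creep '[[[0,0,15],[0,0,0],50],[[0,0,60],[0,0,0],50],[[0,0,95],[0,0,0],50],[[0,-25,95],[0,0,0],50],[[0,-70,95],[0,0,0],50]]'; python3 -m creep '[[[0,-50,0],[0,0,0],50],[[0,-100,0],[0,0,3],50],[[0,-150,0],[0,0,6],50],[[0,-200,0],[0,0,9],50],[[0,-250,0],[0,0,12],50]]'; python3 -m creep '[[[0,-50,0],[0,0,2],50],[[0,-100,0],[0,0,2],50],[[0,-150,0],[0,0,2],50],[[0,-200,0],[0,0,2],50],[[0,-235,0],[0,0,2],50]]'; python3 -m creep '[[[0,-35,0],[0,0,0],50],[[0,-50,0],[0,0,0],50],[[0,-50,0],[0,0,0],50],[[0,-50,0],[0,0,0],50]]'
```

```text
t: 26.52
tcp_pos: [0.4917, 0.22, 0.1148]
ee_rot: [-0.085, 3.139, 0.001]
ft_force: [1.3, 0.3, -1.9]
gripper_width: 0.0589
grip_force: 65.7
t: 27.15
tcp_pos: [0.4916, -0.0316, 0.1146]
ee_rot: [-0.413, 3.114, -0.0]
ft_force: [-0.3, 0.0, -1.3]
gripper_width: 0.0591
grip_force: 65.6
t: 27.78
tcp_pos: [0.4914, -0.267, 0.1145]
ee_rot: [-0.463, 3.107, -0.001]
ft_force: [1.0, 0.6, -2.2]
gripper_width: 0.0588
grip_force: 65.6
t: 28.28
tcp_pos: [0.4919, -0.3139, 0.1138]
ee_rot: [0.466, -3.107, -0.001]
ft_force: [0.3, -0.3, -1.8]
gripper_width: 0.0592
grip_force: 65.6
```

```bash
python3 -m creep '[[[-2.2,-6.8,-20],[0,0,0],50],[[-2.2,-6.8,-55],[0,0,0],50],[[-2.2,-6.8,-78],[0,0,0],50],[[-2.2,-6.8,-84],[0,0,0],50],[[-2.2,-6.8,-86],[0,0,0],50]]'; python3 -m creep '[[[0,0,-1.5],[0,0,0],50],[[0,0,-2.8],[0,0,0],50],[[0,0,-2.8],[0,0,0],50]]'
```

```text
t: 28.9
tcp_pos: [0.4896, -0.3216, 0.0275]
ee_rot: [0.465, -3.107, -0.0]
ft_force: [-0.5, -0.1, -3.1]
gripper_width: 0.059
grip_force: 65.6
t: 29.28
tcp_pos: [0.4897, -0.3218, 0.0252]
ee_rot: [-0.464, 3.107, -0.001]
ft_force: [1.0, -0.6, -3.2]
gripper_width: 0.0593
grip_force: 65.6
```

Release, back off up and away from the camera lines, and check.

```bash
python3 -m creep '[[[0,0,-0.5],[0,0,0],50],[[0,0,-0.5],[0,0,0],66],[[0,0,-0.5],[0,0,0],78],[[0,0,-0.5],[0,0,0],85],[[0,0,-0.5],[0,0,0],85]]'; python3 -m creep '[[[0,0,20],[0,0,0],85],[[0,0,70],[0,0,0],85],[[0,0,130],[0,0,0],85],[[-30,-50,150],[0,0,0],85],[[-60,-100,150],[0,0,0],85]]'; python3 -m creep '[[[-40,-45,40],[0,0,0],85],[[-80,-80,60],[0,0,0],85],[[-100,-100,60],[0,0,0],85],[[-100,-100,60],[0,0,0],85]]'
cat > ver.py <<'E'
from h import *
im=env.capture("top")[:,:,::-1];cv2.imwrite("pics/t4.png",im)
im2=env.capture("side")[:,:,::-1];cv2.imwrite("pics/s4.png",im2)
hsv=cv2.cvtColor(im,cv2.COLOR_BGR2HSV)
m=cv2.inRange(hsv,(8,60,165),(25,255,255))
P=dict(round=(666.8,123.7),small=(628.5,-106),oblong=(450,129),square=(446,-123.8),long=(488.4,-321))
for c in cv2.findContours(m,0,1)[0]:
    if cv2.contourArea(c)<30: continue
    r=rect(cast("top",c.reshape(-1,2),.05))
    for k,v in P.items():
        if np.hypot(*(r[0]-v))<40: print(k,*r,"off",(r[0]-v).round(1))
o=np.zeros((600,800,3),np.uint8);o[:450]=cv2.resize(im[150:330,190:510],(800,450));
cv2.imwrite("pics/z4.png",o[:450])
E
python3 ver.py
```

```text
t: 29.9
tcp_pos: [0.4896, -0.3218, 0.0244]
ee_rot: [-0.465, 3.107, -0.0]
ft_force: [-0.6, 0.7, -0.1]
gripper_width: 0.0851
grip_force: 0.0
t: 30.52
tcp_pos: [0.4552, -0.3924, 0.1768]
ee_rot: [0.374, -3.092, 0.049]
ft_force: [0.3, 0.2, -0.4]
gripper_width: 0.0851
grip_force: 0.0
t: 31.02
tcp_pos: [0.4031, -0.4438, 0.2237]
ee_rot: [0.233, -3.059, 0.102]
ft_force: [0.3, -0.7, 0.2]
gripper_width: 0.0848
grip_force: 0.0
square [ 447.2 -125. ] 51.8 51.5 86.0 off [ 1.2 -1.2]
oblong [450.6 128.7] 44.3 22.2 -14.0 off [ 0.6 -0.3]
long [ 488.9 -322.3] 149.2 59.7 17.0 off [ 0.5 -1.3]
small [ 627.7 -107.3] 30.7 28.3 89.7 off [-0.8 -1.3]
round [666.6 123.5] 49.7 48.4 63.0 off [-0.2 -0.2]
```

View pics/z4.png

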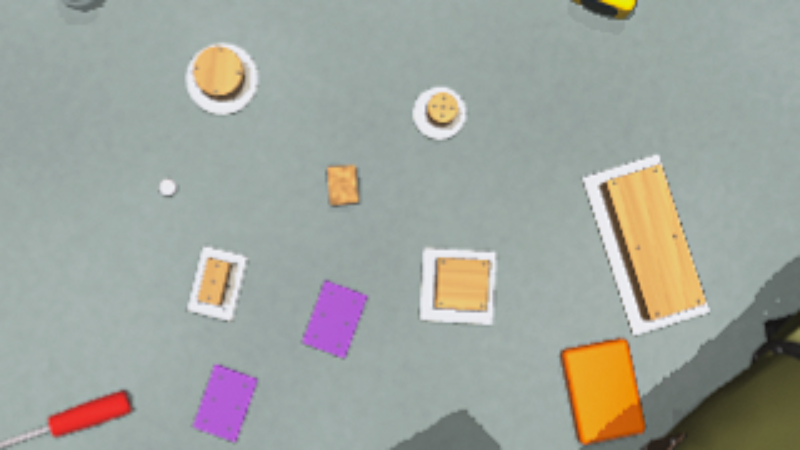

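View pics/s4.png

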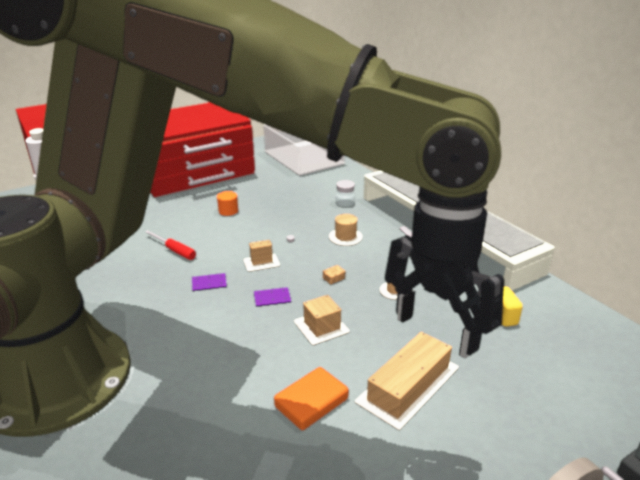

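All five forms are upright and centred to within about 2 mm. In the top view, the long form is at (655,240) and the square at (463,285). The gripper is well clear of everything.

```bash
python3 -m creep '[[[0,0,0],[0,0,0],85],[[0,0,0],[0,0,0],85],[[0,0,0],[0,0,0],85]]'; python3 -c "
from plant import env;print(env.hand_in())"
```

```text
t: 31.5
tcp_pos: [0.4037, -0.4436, 0.224]
ee_rot: [0.235, -3.059, 0.102]
ft_force: [0.8, -0.0, 0.6]
gripper_width: 0.085
grip_force: 0.0
the job is handed in; nothing more can be done
None
```

All five forms are released and standing upright on their own plates, centred within about 2 mm by the top camera, with the straight-sided ones aligned within about 0.5°; the job was handed in at about 31.5 s of the 125 s allowed.

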